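# Check the stop button of the shoe finishing machine and re-arm it

### The job

Do the morning stop check on the shoe finishing machine: push the big three-lobed mushroom stop button on its control box right down until it latches and take the fingers off it; then push one of its lobes round clockwise (seen from above) until the button springs back out, never taking the button between the fingers. Last, press the flat round reset button beside it fully in and let it come out again. Leave everything else on the bench where it stands.

Things in the scene. Friction and masses are not known exactly. Their poses are not given: they have to be found in the camera images.
- machine: the fixed shoe finishing machine: cast bed 280 x 660 x 22 mm (its x, y, z); on it the control box at the +y end, and from the middle to the -y end a motor with sanding drum and brush, up to 216 mm high (motor's end 95 mm to the -y side of the reset button's axis). Origin at the centre of the bed's underside; front looks to its -x
- box_lid (a point): centre of the control box's flat, level lid, 92 mm above the table, 146 x 221 mm (machine's x, y). In the machine's frame it is at (-0.03, 0.2025), the stop button's axis at (-0.03, 0.250), the reset button's at (-0.03, 0.145), and a small fixed domed pilot lamp, 13 mm high, at (0.022, 0.145)
- stop_push (a joint): how far the stop button is pushed down, m: 0 = out, about 0.0055 = latched (stays there by itself), 0.008 = hard stop. Pushed past about 5 mm it snaps into its latch; the push takes 5 N at first and 8 to 9 N near the latch
- stop_twist (a joint): how far the stop button's cap is turned clockwise seen from above, rad: 0 to 1.0 (hard stop); a spring turns it back to 0 when let go. Latched, it is freed at 0.3 to 0.45 and springs up about 6 mm; turning needs 2 to 5 N sideways on a lobe. Pushed sideways much harder, friction can keep it down until the push eases
- stop_top (a point): top of the stop button's cap, on its upright axis, 42 mm above the lid when out; moves down and turns with the cap; axes as the machine's when not turned. The cap is a low dome 43 mm across, its edge 9 mm below its top, with three round upright lobes on its rim. Below it is a fixed collar 36 mm across, 10 mm high
- stop_lobe (a point): top centre of the lobe that points to the machine's front (-x) when the cap is not turned; goes round with the cap. Lobes: three, 120 degrees apart, each 16 mm wide with a round end, 13 mm tall, the round end centred 26 mm from the axis (68 mm over all), tops 8 mm below the dome's top, undersides 21 mm above the lid when out, 15.5 mm when latched
- reset (a joint): how far the reset button is pushed in, m: 0 = out, 0.006 = fully in; it springs back when let go. About 5 N to push fully in
- reset_top (a point): centre of the reset button's flat round top, 28 mm in diameter, 22 mm above the lid when out (its fixed surround is 44 mm across and 12 mm high)
- polish_tin: round flat polish tin, 70 mm across, 25 mm high, lying on the machine's bed behind the control box; origin at the centre of its underside. Not part of the job: leave it
- heel: black rubber heel piece, about 60 x 58 mm, 18 mm thick, lying on the bed before the motor; origin at the centre of its underside. Not part of the job: leave it
- brush: wooden shoe brush, 155 x 48 x 42 mm, bristles down, on the table before the control box; origin at the centre of its underside. Not part of the job: leave it
- glue_jar: round jar, 62 mm across, 85 mm high, standing on the table left of the machine; origin at the centre of its underside. Not part of the job: leave it
- spray: slim spray bottle, 44 mm across, 150 mm high, standing on the table left of the machine, farther back; origin at the centre of its underside. Not part of the job: leave it
- hammer: hammer lying on the table left of the machine; origin at its middle, on the underside. Not part of the job: leave it

How it is judged:
By the outcome, as a careful person would: the job done as asked, in the order asked, and still so for the second after the job is handed in, with the robot touching nothing.
It also fails if it takes over 48 s, if anything falls off the work surface, if the arm or the gripper's body presses on something with over 40 N, if the wrist force passes 120 N, or if a joint passes its speed limit or range.

### The arm

A 7-joint arm with a two-finger parallel gripper is mounted at the origin on the work surface. World frame = base frame: x ahead of the robot, y to its left, z up, the work surface at z = 0. Lengths are in m, angles in rad, forces in N, time in s.
With the tool pointing down it reaches from about 0.4 to 0.75 m from the base axis. Payload 19.5 kg.
Tool frame: the origin (TCP) lies midway between the tips of the shut fingers; the grasp point (between the pads) lies 19 mm behind it (r.tcp_to_grasp is the z of the grasp point in the tool frame, in m); z points along the fingers, y is the line along which they close (so a half turn about z gives the same grasp; the last joint's range is limited). The gripper opens to 85 mm and grips with 20 to 120 N. Pads are 22 mm wide; open, the fingers measure 114 mm over their backs; the gripper's body (76 mm by 85 mm) begins 54 mm behind the grasp point. The pads swing forward as they close: fully open they stand 13 mm farther back than shut.
Start: joints at [-0.042, 0.707, -0.028, 1.485, 0.022, 0.951, -0.075], TCP at [0.575, 0, 0.231] pointing down, gripper open.
Joint ranges: [-2.71, 2.71], [-0.32, 2.16], [-1.57, 1.52], [0, 2.45], [-1.46, 4.6], [0, 2.02], [-2.83, 2.83]. Speed limits (rad/s): [1.89, 1.89, 2.57, 2.57, 3.01, 3.01, 3.01].

### API

Orientations are given as a 3x3 rotation matrix whose columns are the frame's x, y, z axes.
In Python, from rig import r gives the robot as it stands.
- The arm moves only by the shell command python3 -m pendant 'ROWS'. ROWS is a JSON object of lists of equal length, an entry for each row: "travel": the shift along the tool's x, y, z in cm, a list of three; "delta_rot": the turn, a rotation vector about the tool's x, y, z in rad, a list of three; "fingers": the finger opening in cm, from 0 to 8.54. A call has 1 to 5 rows; each row is the pose to reach, as a shift and turn from the pose commanded when the call began, along the tool's axes at that moment; what a row does not reach only later rows make up. A row lasts 1/8 s, in which the tool goes at most 62.5 mm and 10.7 degrees, less where a joint would pass 70% of its speed; a pose out of reach is approached as far as the arm can. A call with a gripper value outside its range is refused whole. The fingers move at their own pace and stop on an object; the grip force is fixed at half the most. Time passes only in rows, so rows that repeat a pose let the fingers close. It gives the time, the measured TCP pose, the force, the opening and the grip force at its end, in the units of the state.
- r.get_obs(): the state, without advancing time (a new reading comes with each control period).
- r.camera(name): name is "scene" or "side" or "wrist"; returns a dict with "frame" (384x512x3 uint8, red, green, blue), "fx", "fy", "cx", "cy" (pixels), "rvec" (rotation vector, rad) and "tvec" (3), from world to camera coordinates, as OpenCV has them; the wrist camera has in their place "T_tool_cam" (4x4, takes a point from camera to tool coordinates, whose origin is the TCP and whose axes are the flange's). Camera axes: x right, y down, z forward; pixel columns grow to the right and rows downward; lengths in m; the calibration is good to about 2 mm. A picture is of the moment at which its call begins: read the wrist's pose just before it. There is no depth.
- r.finish_job(): hands the job in; it is judged then, once.
The state is a dict: "clock": time; "joint_positions": joint angles; "joint_vel": joint speeds; "effort": joint torques, N m; "ee_pos": TCP position; "tool_rot": TCP orientation; "ft_force": force on the tool from outside, world axes, zero at the start; "wrist_torque": the same for the moment, N m; "width": opening from 0.0 (shut) to 1.0 (fully open); "grasp_force": force on a finger pad.
Only numpy, scipy, OpenCV 4.12 (cv2) and the standard library are available. Lean on these libraries where they do the work, as an engineer would, in place of code of your own. Each camera call takes 0.05 s, during which the arm holds its last target. There are 200 camera calls.

## Working session

There is one attempt and no reset: what is moved stays moved. The work goes in short steps, Python scripts to look and compute and a shell command to move; the robot and the scene stay as the last step left them, time stands still between calls to the robot, and variables do not carry over. Pictures are saved under pics/ and viewed, at most 10 in all, crops included, and the job is handed in when it is done.

```bash
mkdir -p pics; ls; python3 - <<'E'
from rig import r
import cv2,numpy as np
o=r.get_obs();print({k:np.round(v,3).tolist() for k,v in o.items()})
ims=[]
for n in("scene","side","wrist"):
    c=r.camera(n);cv2.imwrite(f"pics/{n}0.png",c["frame"][:,:,::-1])
    print(n,{k:np.round(v,4).tolist() for k,v in c.items() if k!="frame"})
E
```

```text
pics
{'clock': 0.0, 'joint_positions': [-0.042, 0.707, -0.028, 1.485, 0.022, 0.951, -0.075], 'joint_vel': [-0.001, 0.001, -0.001, 0.001, 0.0, -0.0, -0.001], 'effort': [-0.003, -88.321, 1.233, -23.617, 0.017, 0.006, -0.0], 'ee_pos': [0.575, 0.0, 0.231], 'tool_rot': [[0.0, 1.0, -0.001], [1.0, -0.0, 0.0], [0.0, -0.001, -1.0]], 'ft_force': [0.132, -0.248, 0.013], 'wrist_torque': [-0.06, -0.01, -0.02], 'grasp_force': 0.0, 'width': 1.002}
scene {'fx': 438.9381, 'fy': 438.9381, 'cx': 263.0681, 'cy': 194.3474, 'rvec': [1.0852, 2.62, -0.7745], 'tvec': [0.3546, -0.3579, 1.3612]}
side {'fx': 454.3882, 'fy': 454.3882, 'cx': 256.8663, 'cy': 194.5599, 'rvec': [2.343, -0.0707, 0.0104], 'tvec': [-0.5837, 0.1687, 1.2815]}
wrist {'fx': 337.6404, 'fy': 337.6404, 'cx': 254.7586, 'cy': 196.3969, 'T_tool_cam': [[-0.001, -0.9454, -0.3259, 0.0833], [1.0, -0.001, -0.0002, -0.001], [-0.0001, -0.3259, 0.9454, -0.1422], [0.0, 0.0, 0.0, 1.0]]}
```

View pics/scene0.png

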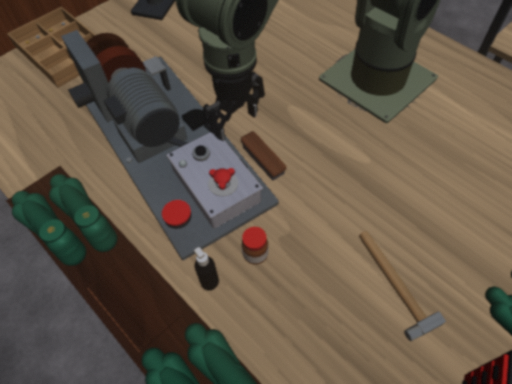

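View pics/side0.png

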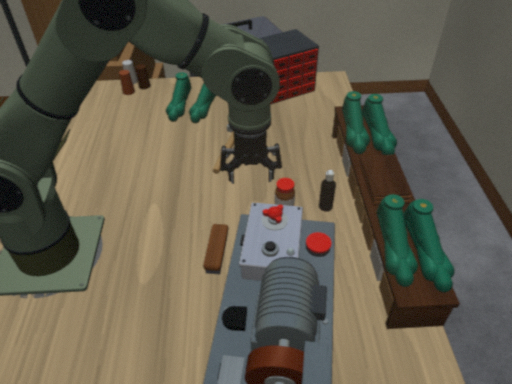

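View pics/wrist0.png

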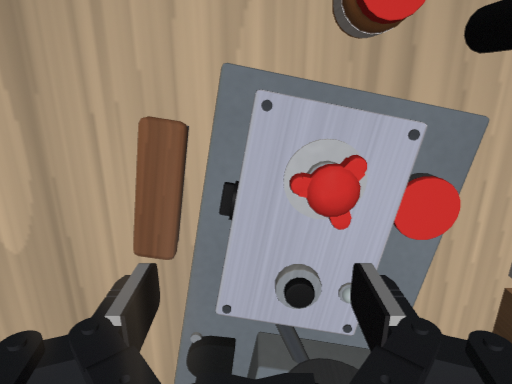

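The pictures show the following:
- **Scene:** the stop button is at about (222,178) and the reset at (201,152).
- **Side:** the stop button is at about (272,213) and the reset at (270,248).
- **Wrist:** the dome is at (333,190), with lobes at (300,184), (356,165) and (341,221). The reset is at (299,292), and the lid's corners are near (258,91), (426,123), (356,334) and (217,312).

Next I'll measure these.

```bash
cat > h.py <<'E'
import cv2,numpy as np
from rig import r
def cam(n):
    o=r.get_obs();c=r.camera(n)
    K=np.array([[c["fx"],0,c["cx"]],[0,c["fy"],c["cy"]],[0,0,1]])
    if n=="wrist":
        T=np.eye(4);T[:3,:3]=o["tool_rot"];T[:3,3]=o["ee_pos"];T=T@np.array(c["T_tool_cam"]);R,C=T[:3,:3],T[:3,3]
    else:
        R=cv2.Rodrigues(np.array(c["rvec"]))[0].T;C=-R@np.array(c["tvec"])
    return c["frame"],K,R,C
def ray(v,p):
    d=v[2]@np.linalg.inv(v[1])@np.array([*p,1.]);return v[3],d/np.linalg.norm(d)
def plane(v,p,z):
    C,d=ray(v,p);return C+d*(z-C[2])/d[2]
def tri(rs):
    A=sum(np.eye(3)-np.outer(d,d) for C,d in rs);b=sum((np.eye(3)-np.outer(d,d))@C for C,d in rs)
    x=np.linalg.solve(A,b);return x,[round(1e3*np.linalg.norm(np.cross(x-C,d)),1) for C,d in rs]
def blobs(m):
    n,l,s,c=cv2.connectedComponentsWithStats(m.astype(np.uint8));return [(s[i].tolist(),c[i].round(1).tolist()) for i in range(1,n) if s[i,4]>15],l
def red(f): h=cv2.cvtColor(f,cv2.COLOR_RGB2HSV);return ((h[...,0]<6)|(h[...,0]>174))&(h[...,1]>170)&(h[...,2]>110)
def dark(f): return f.max(2)<45
E
python3 - <<'E'
from h import *
for n,(x0,y0,x1,y1) in dict(scene=(185,140,245,195),side=(255,200,295,262),wrist=(270,130,375,315)).items():
    v=cam(n);f=v[0]
    for nm,m in(("red",red(f)),("dark",dark(f))):
        k=np.zeros_like(m);k[y0:y1,x0:x1]=m[y0:y1,x0:x1]
        print(n,nm,blobs(k)[0])
        if n=="wrist" and nm=="red":
            d=cv2.distanceTransform(k.astype(np.uint8),cv2.DIST_L2,5);print("dome",cv2.minMaxLoc(d)[1::2])
    if n=="wrist":
        h=cv2.cvtColor(f,cv2.COLOR_RGB2HSV);g=(f.min(2)>130)&(h[...,1]<50)
        b,l=blobs(g);print(b)
        i=l[150,270];c=cv2.findContours((l==i).astype(np.uint8),0,1)[0];c=max(c,key=cv2.contourArea)
        bx=cv2.approxPolyDP(cv2.convexHull(c),8,True).reshape(-1,2);print(bx.tolist())
        for p in bx: print(plane(v,p,.092).round(4))
    cr=f[max(0,y0-15):y1+15,x0-15:x1+15];cv2.imwrite(f"pics/c_{n}.png",cv2.resize(cr[:,:,::-1],None,fx=3,fy=3,interpolation=2)[:600,:800])
E
```

```text
scene red [([211, 169, 22, 19, 232], [221.9, 176.1])]
scene dark [([196, 147, 9, 8, 62], [200.1, 150.4])]
side red [([264, 205, 18, 16, 169], [274.3, 212.1])]
side dark [([266, 245, 9, 6, 28], [270.0, 248.0])]
wrist red [([291, 155, 76, 74, 3087], [332.0, 189.0])]
dome (25.199995040893555, (332, 190))
wrist dark [([351, 264, 24, 51, 949], [362.0, 292.5]), ([284, 278, 30, 30, 703], [298.8, 292.1])]
[([216, 90, 211, 245, 28975], [310.3, 206.9]), ([310, 164, 14, 10, 19], [316.3, 167.5]), ([303, 270, 10, 10, 61], [307.4, 274.6]), ([315, 279, 4, 11, 17], [316.3, 283.4]), ([105, 316, 16, 10, 102], [114.5, 319.9]), ([389, 316, 16, 10, 103], [394.9, 319.9]), ([191, 336, 9, 6, 26], [194.4, 337.9])]
[[257, 90], [426, 125], [352, 334], [216, 312]]
[0.5756 0.0758 0.092 ]
[0.7144 0.0482 0.092 ]
[ 0.6733 -0.1629  0.092 ]
[ 0.5349 -0.1358  0.092 ]
```

```bash
python3 - <<'E'
from h import *
V={n:cam(n) for n in("scene","side","wrist")}
t=lambda **k:print([ (a.round(4),b) for a,b in [tri([ray(V[n],p) for n,p in k.items()])]])
t(scene=(200.1,150.4),side=(270,248),wrist=(298.8,292.1))
t(scene=(200.1,150.4),wrist=(298.8,292.1))
t(scene=(221.9,176.1),side=(273,212),wrist=(332.5,190))
t(scene=(221.9,176.1),wrist=(332.5,190))
print(plane(V["wrist"],(332,190),.128),plane(V["wrist"],(298.8,292.1),.114))
for p in((300,184),(356,165),(341,221)):print(plane(V["wrist"],p,.126).round(4))
print([plane(V["wrist"],p,.092).round(4) for p in ((267,105),(414,134),(348,328),(227,309))])
E
```

```text
[(array([ 0.6142, -0.1031,  0.1058]), [np.float64(0.1), np.float64(0.4), np.float64(0.4)])]
[(array([ 0.6145, -0.1025,  0.1067]), [np.float64(0.1), np.float64(0.1)])]
[(array([0.633 , 0.0033, 0.1242]), [np.float64(2.2), np.float64(3.2), np.float64(1.3)])]
[(array([0.6346, 0.0021, 0.122 ]), [np.float64(0.3), np.float64(0.3)])]
[0.63284293 0.00382012 0.128     ] [ 0.61340502 -0.09733441  0.114     ]
[0.6085 0.008  0.126 ]
[0.6499 0.0229 0.126 ]
[ 0.6424 -0.0227  0.126 ]
[array([0.5838, 0.0642, 0.092 ]), array([0.7058, 0.0409, 0.092 ]), array([ 0.6686, -0.1556,  0.092 ]), array([ 0.546 , -0.1323,  0.092 ])]
```

View pics/c_wrist.png

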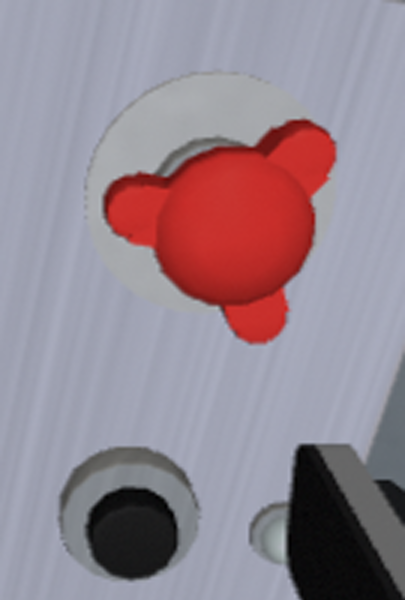

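The crop agrees with the measurements: stop axis about (0.6335, 0.003), reset about (0.614, -0.100), machine yaw about -0.19 rad. Now I'll move above the stop button with the fingers shut and aligned to the machine.

```bash
python3 -m pendant '{"travel":[[0.1,3,2],[0.3,5.85,5],[0.3,5.85,7.1],[0.3,5.85,7.1],[0.3,5.85,7.1]],"delta_rot":[[0,0,0.1],[0,0,0.19],[0,0,0.19],[0,0,0.19],[0,0,0.19]],"fingers":[0,0,0,0,0]}'; python3 - <<'E'
from h import *
o=r.get_obs();print(o["clock"],o["ee_pos"],o["tool_rot"],o["width"],o["ft_force"])
v=cam("wrist");cv2.imwrite("pics/w1.png",v[0][:,:,::-1])
E
```

```text
clock: 1.08
ee_pos: [0.6337, 0.0029, 0.1614]
tool_rot: [[0.189, 0.982, 0.001], [0.982, -0.189, 0.0], [0.0, 0.001, -1.0]]
ft_force: [0.4, 0.0, -0.4]
width: -0.003
grasp_force: 0.0
1.075 [0.63374806 0.00294005 0.16139566] [[ 1.88756979e-01  9.82023145e-01  1.16014750e-03]
 [ 9.82023802e-01 -1.88757123e-01  1.49751307e-05]
 [ 2.33692029e-04  1.13646580e-03 -9.99999327e-01]] -0.002946472150999849 [ 0.35707395  0.03294879 -0.37454293]
```

View pics/w1.png

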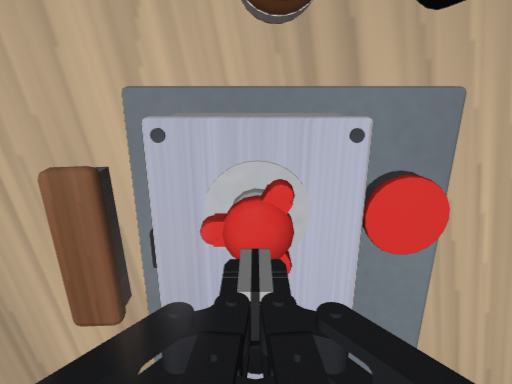

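The wrist view shows the machine square in the image: dome at (258,230), front lobe at (213,230), fingertips over the dome. Now the press.

```bash
python3 -m pendant '{"travel":[[0,0,1.5],[0,0,2.5],[0,0,2.8],[0,0,3.0],[0,0,3.2]],"delta_rot":[[0,0,0],[0,0,0],[0,0,0],[0,0,0],[0,0,0]],"fingers":[0,0,0,0,0]}'
```

```text
clock: 1.75
ee_pos: [0.6335, 0.003, 0.1287]
tool_rot: [[0.189, 0.982, 0.0], [0.982, -0.189, 0.0], [0.0, 0.0, -1.0]]
ft_force: [-3.4, -0.2, 7.3]
width: -0.003
grasp_force: 3.5
```

```bash
python3 -m pendant '{"travel":[[0,0,0.1],[0,0,0.15],[0,0,0.2],[0,0,0.2]],"delta_rot":[[0,0,0],[0,0,0],[0,0,0],[0,0,0]],"fingers":[0,0,0,0]}'
```

```text
clock: 2.25
ee_pos: [0.6335, 0.003, 0.1266]
tool_rot: [[0.189, 0.982, 0.0], [0.982, -0.189, 0.0], [0.0, 0.0, -1.0]]
ft_force: [-2.2, 0.2, 7.2]
width: 0.001
grasp_force: 3.9
```

```bash
python3 -m pendant '{"travel":[[0,0,0.1],[0,0,0.15],[0,0,0.15]],"delta_rot":[[0,0,0],[0,0,0],[0,0,0]],"fingers":[0,0,0]}'
```

```text
clock: 2.62
ee_pos: [0.6336, 0.003, 0.1256]
tool_rot: [[0.189, 0.982, 0.001], [0.982, -0.189, 0.0], [0.0, 0.001, -1.0]]
ft_force: [-4.1, -0.3, 14.4]
width: 0.001
grasp_force: 7.1
```

```bash
python3 -m pendant '{"travel":[[0,0,-1],[0,0,-3.5],[-1.5,-1.5,-3.5],[-2.7,-3.1,-3.5],[-2.7,-3.1,-3.5]],"delta_rot":[[0,0,0],[0,0,0],[0,0,0],[0,0,0],[0,0,0]],"fingers":[0,0,0,0,0]}'; python3 - <<'E'
from h import *
for n,(x0,y0,x1,y1) in dict(scene=(205,160,245,195),side=(255,200,295,232)).items():
    f=cam(n)[0];m=red(f);k=np.zeros_like(m);k[y0:y1,x0:x1]=m[y0:y1,x0:x1];print(n,blobs(k)[0])
    cv2.imwrite(f"pics/{n}1.png",cv2.resize(f[140:270,180:310,::-1],None,fx=4,fy=4,interpolation=2))
E
```

```text
clock: 3.25
ee_pos: [0.5974, -0.0184, 0.1603]
tool_rot: [[0.19, 0.982, -0.0], [0.982, -0.19, -0.0], [-0.0, -0.0, -1.0]]
ft_force: [0.3, 0.6, 0.2]
width: -0.001
grasp_force: 0.0
scene [([211, 171, 23, 18, 236], [222.0, 177.4])]
side [([264, 207, 18, 16, 171], [274.4, 213.9])]
```

Both views show the button 1.3–1.8 px lower, so it is latched and the fingers are off. Next I lower beside the front lobe.

```bash
python3 -m pendant '{"travel":[[0,0,2],[0,0,4],[0,0,4.9],[0,0,4.9]],"delta_rot":[[0,0,0],[0,0,0],[0,0,0],[0,0,0]],"fingers":[0,0,0,0]}'; python3 - <<'E'
from h import *
cv2.imwrite("pics/w2.png",cam("wrist")[0][:,:,::-1])
E
```

```text
clock: 3.85
ee_pos: [0.598, -0.0175, 0.1105]
tool_rot: [[0.189, 0.982, -0.001], [0.982, -0.189, 0.0], [-0.0, -0.001, -1.0]]
ft_force: [0.1, -0.1, -0.1]
width: 0.001
grasp_force: 0.0
```

View pics/w2.png

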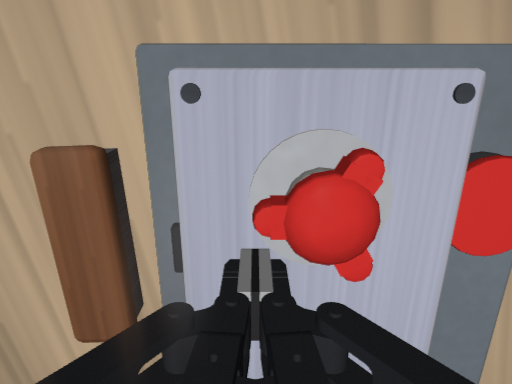

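The fingers stand at (256,260), just below the front lobe at (268,216) and clear of the dome. I'll go 2 mm inward and push gently.

```bash
python3 -m pendant '{"travel":[[0.4,0.2,0],[0.8,0.2,0],[1.1,0.2,0],[1.3,0.2,0],[1.4,0.2,0]],"delta_rot":[[0,0,0],[0,0,0],[0,0,0],[0,0,0],[0,0,0]],"fingers":[0,0,0,0,0]}'
```

```text
clock: 4.53
ee_pos: [0.6022, -0.0046, 0.1108]
tool_rot: [[0.189, 0.982, -0.001], [0.982, -0.189, -0.001], [-0.001, -0.001, -1.0]]
ft_force: [-4.6, -4.6, 2.4]
width: -0.002
grasp_force: 3.0
```

```bash
python3 -m pendant '{"travel":[[0.1,0,0],[0.2,0,0],[0.3,0,0],[0.3,0,0]],"delta_rot":[[0,0,0],[0,0,0],[0,0,0],[0,0,0]],"fingers":[0,0,0,0]}';python3 - <<'E'
from h import *
for n,(x0,y0,x1,y1) in dict(scene=(205,160,245,195),side=(255,200,295,232)).items():
    f=cam(n)[0];m=red(f);k=np.zeros_like(m);k[y0:y1,x0:x1]=m[y0:y1,x0:x1];print(n,blobs(k)[0])
cv2.imwrite("pics/w3.png",cam("wrist")[0][:,:,::-1])
E
```

```text
clock: 5.03
ee_pos: [0.6021, -0.0019, 0.1107]
tool_rot: [[0.189, 0.982, -0.002], [0.982, -0.189, -0.001], [-0.001, -0.002, -1.0]]
ft_force: [-9.4, -4.5, 5.1]
width: -0.0
grasp_force: 4.9
scene [([213, 169, 22, 20, 250], [222.2, 177.3])]
side [([268, 208, 17, 15, 159], [275.0, 214.0])]
```

View pics/w3.png

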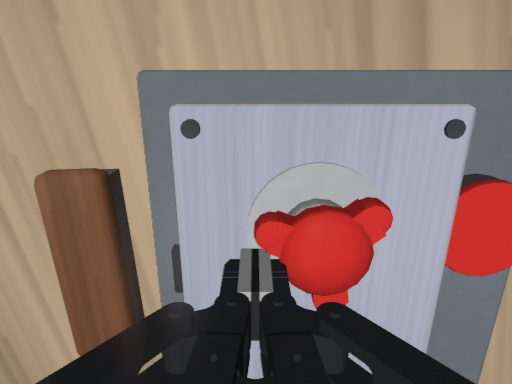

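The cap has turned about 0.3 rad (front lobe now at (272,232)). The fingers also rub the dome's rim, giving about 8 N outward, so I'll ease outward while pushing on.

```bash
python3 -m pendant '{"travel":[[0,-0.2,0],[0.15,-0.25,0],[0.3,-0.25,0],[0.4,-0.25,0],[0.4,-0.25,0]],"delta_rot":[[0,0,0],[0,0,0],[0,0,0],[0,0,0],[0,0,0]],"fingers":[0,0,0,0,0]}';python3 - <<'E'
from h import *
for n,(x0,y0,x1,y1) in dict(scene=(205,160,245,195),side=(255,200,295,232)).items():
    f=cam(n)[0];m=red(f);k=np.zeros_like(m);k[y0:y1,x0:x1]=m[y0:y1,x0:x1];print(n,blobs(k)[0])
cv2.imwrite("pics/w4.png",cam("wrist")[0][:,:,::-1])
E
```

```text
clock: 5.8
ee_pos: [0.601, 0.0031, 0.1108]
tool_rot: [[0.189, 0.982, -0.001], [0.982, -0.189, -0.0], [-0.0, -0.001, -1.0]]
ft_force: [-5.0, -4.6, 6.2]
width: 0.005
grasp_force: 3.7
scene [([214, 167, 21, 21, 249], [222.1, 176.6])]
side [([267, 207, 18, 16, 166], [274.6, 213.2])]
```

View pics/w4.png

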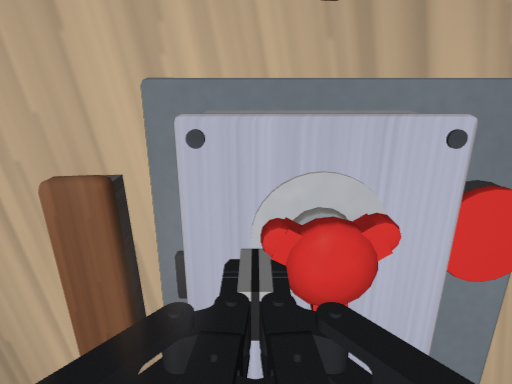

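The cap is past 0.45 rad and rising, held only by finger friction (z force 6 N). Easing back.

```bash
python3 -m pendant '{"travel":[[-0.2,0,0],[-0.5,0,0],[-1.2,-0.1,0],[-2.3,-0.1,0],[-2.3,-0.1,0]],"delta_rot":[[0,0,0],[0,0,0],[0,0,0],[0,0,0],[0,0,0]],"fingers":[0,0,0,0,0]}';python3 - <<'E'
from h import *
for n,(x0,y0,x1,y1) in dict(scene=(205,160,245,195),side=(255,200,295,232)).items():
    f=cam(n)[0];m=red(f);k=np.zeros_like(m);k[y0:y1,x0:x1]=m[y0:y1,x0:x1];print(n,blobs(k)[0])
E
```

```text
clock: 6.58
ee_pos: [0.5961, -0.0203, 0.1108]
tool_rot: [[0.19, 0.982, 0.0], [0.982, -0.19, -0.0], [-0.0, 0.0, -1.0]]
ft_force: [-0.8, 0.5, 0.1]
width: -0.002
grasp_force: 0.0
scene [([211, 169, 23, 19, 237], [221.8, 176.0])]
side [([269, 207, 13, 14, 87], [276.9, 214.3])]
```

The scene view has the button back at its original position (176.0), so it is out and untwisted. On to the reset.

```bash
python3 -m pendant '{"travel":[[0,0,-3],[-1,0.3,-4],[-4.5,1.8,-4],[-7.5,3.3,-4],[-7.5,3.3,-4]],"delta_rot":[[0,0,0],[0,0,0],[0,0,0],[0,0,0],[0,0,0]],"fingers":[0,0,0,0,0]}'; python3 - <<'E'
from h import *
print(r.get_obs()["ee_pos"])
for n,(x0,y0,x1,y1) in dict(scene=(205,160,245,195),side=(255,200,295,232)).items():
    f=cam(n)[0];m=red(f);k=np.zeros_like(m);k[y0:y1,x0:x1]=m[y0:y1,x0:x1];print(n,blobs(k)[0])
cv2.imwrite("pics/w5.png",cam("wrist")[0][:,:,::-1])
E
```

```text
clock: 7.3
ee_pos: [0.6142, -0.1023, 0.1502]
tool_rot: [[0.192, 0.981, -0.0], [0.981, -0.192, -0.001], [-0.001, -0.0, -1.0]]
ft_force: [0.2, -0.0, 1.1]
width: -0.003
grasp_force: 0.0
[ 0.61420808 -0.10230149  0.15017383]
scene [([211, 169, 22, 19, 231], [221.9, 176.1])]
side []
```

View pics/w5.png

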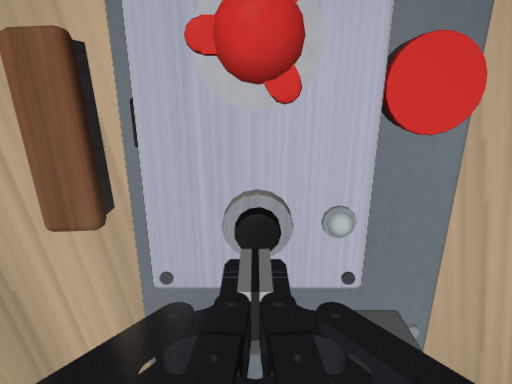

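The stop button is out and square, and the reset (258,230) lies right under the fingertips, just as the stop did earlier. Pressing it.

```bash
python3 -m pendant '{"travel":[[0.1,0,2],[0.1,0,3.3],[0.1,0,3.7],[0.1,0,4.0],[0.1,0,4.2]],"delta_rot":[[0,0,0],[0,0,0],[0,0,0],[0,0,0],[0,0,0]],"fingers":[0,0,0,0,0]}'
python3 -m pendant '{"travel":[[0,0,0.1],[0,0,0.15],[0,0,0.15]],"delta_rot":[[0,0,0],[0,0,0],[0,0,0]],"fingers":[0,0,0]}'
```

```text
clock: 8.07
ee_pos: [0.6146, -0.098, 0.1091]
tool_rot: [[0.189, 0.982, 0.0], [0.982, -0.189, 0.0], [0.0, 0.0, -1.0]]
ft_force: [-2.5, 3.5, 4.9]
width: 0.0
grasp_force: 2.1
clock: 8.45
ee_pos: [0.6147, -0.098, 0.108]
tool_rot: [[0.189, 0.982, 0.001], [0.982, -0.189, 0.0], [0.0, 0.001, -1.0]]
ft_force: [-3.8, 3.7, 12.6]
width: -0.004
grasp_force: 6.0
```

12.6 N at exactly 6 mm down is the hard stop. Releasing and retreating.

```bash
python3 -m pendant '{"travel":[[0,0,-0.5],[0,0,-3],[0,0,-7],[0,-2,-11],[0,-2,-11]],"delta_rot":[[0,0,0],[0,0,0],[0,0,0],[0,0,0],[0,0,0]],"fingers":[0,0,0,0,0]}'; python3 - <<'E'
from h import *
v=cam("scene");m=red(v[0]);k=np.zeros_like(m);k[160:195,205:245]=m[160:195,205:245];print(blobs(k)[0])
d=dark(v[0]);k=np.zeros_like(d);k[140:165,190:212]=d[140:165,190:212];print(blobs(k)[0])
cv2.imwrite("pics/s9.png",v[0][:,:,::-1])
E
```

```text
clock: 9.07
ee_pos: [0.5953, -0.0948, 0.2203]
tool_rot: [[0.189, 0.982, 0.004], [0.982, -0.189, -0.001], [-0.0, 0.004, -1.0]]
ft_force: [0.4, 0.1, -0.7]
width: 0.001
grasp_force: 0.0
[([210, 169, 23, 19, 232], [221.8, 176.1])]
[([196, 147, 9, 8, 65], [200.2, 150.6])]
```

View pics/s9.png

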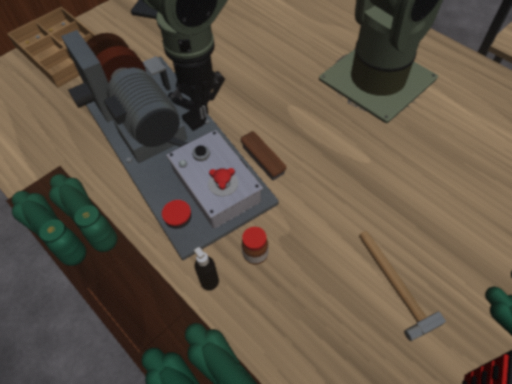

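The final scene view shows the stop (222,176) and reset (200,151) both out where they began. Everything else is where it stood, and the arm is clear.

```bash
python3 -c "
from rig import r;print(r.finish_job())"
```

```text
the job is handed in; nothing more can be done
None
```

I did the stop check in the order asked and handed the job in at about 9 s of the 48 s: the stop button latched, was freed by turning one lobe clockwise, and the reset was pressed fully in and came back out. The camera shows both buttons out again and nothing else visibly moved.

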